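# Press a hinge pin home with the bench-mounted locking clamp

### The arm

A 7-joint arm with a two-finger parallel gripper is mounted at the origin on the work surface. World frame = base frame: x ahead of the robot, y to its left, z up, the work surface at z = 0. Lengths are in m, angles in degrees, forces in N, time in s.
With the tool pointing down it reaches from about 0.425 to 0.875 m from the base axis. Payload 4.7 kg.
Tool frame: the origin (TCP) lies midway between the tips of the shut fingers; the grasp point (between the pads) lies 19 mm behind it; z points along the fingers, y is the direction in which the jaws open and shut (so a half turn about z gives the same grasp; the last joint's range is limited). The gripper opens to 87 mm and grips with 3 to 60 N. Pads are 19 mm wide; open, the fingers measure 117 mm over their backs; the gripper's body (75 mm by 190 mm) begins 51 mm behind the grasp point.
Start: joints at [-63.65, 18.392, -4.016, 83.108, 1.295, 78.541, -3.26], TCP at [0.28, 0.586, 0.223] pointing down, gripper open.
Joint ranges: [-163.93, 163.93], [-17.29, 119.83], [-79.2, 71.16], [3.27, 140.29], [-89.18, 269.18], [5.43, 117.66], [-154.24, 154.24]. Speed limits (degrees/s): [147.25, 147.25, 180, 180, 180, 180, 180].

### API

Orientations are given as [roll, pitch, yaw] about the fixed x, y, z axes, in that order (R = Rz(yaw) Ry(pitch) Rx(roll)).
In Python, from cell import env gives the robot as it stands. The module is installed in compiled form; this text tells all that it offers.
- The arm moves only by the tool servo_tool, never from a script. Its argument "plan" is a list of rows, each a list of 3 entries, a list of its own where there are three numbers: the opening, from 0 (shut) to 1 (fully open), then the shift along the tool's x, y, z in cm, then the turn, a rotation vector about the tool's x, y, z in degrees. A call has 1 to 20 rows; each row shifts and turns the pose as measured when the row begins, along the tool's axes as they then stand; what a row does not reach is not made up. A row lasts 1/12 s, in which the tool goes at most 41.7 mm and 7.16 degrees, less where a joint would pass 70% of its speed; a pose out of reach is approached as far as the arm can. A call is refused whole if a number of a shift passes 4.17 or a number of a turn 7.16, either way. A call with a gripper value outside its range is refused whole. The fingers move at their own pace and stop on an object; "force" is the grip in N (left out, the last holds). Time passes only in rows, so rows that do not move let the fingers close. It gives the time, the measured TCP pose, the force and the opening at its end, in the units of the state.
- env.get_obs(): the state, without advancing time (a new reading comes with each control period).
- env.read_camera(name): name is "scene" or "top" or "wrist"; returns a dict with "image" (384x512x3 uint8, blue, green, red), "fx", "fy", "cx", "cy" (pixels), "k1" (the pictures are not rectified: a ray, as slopes to the right and down, at radius r is drawn at 1 + k1 r^2 times it, then the intrinsics apply), "rvec" (rotation vector, rad) and "tvec" (3), from world to camera coordinates, as OpenCV has them; the wrist camera has in their place "T_tool_cam" (4x4, takes a point from camera to tool coordinates, whose origin is the TCP and whose axes are the flange's). Camera axes: x right, y down, z forward; pixel columns grow to the right and rows downward; lengths in m; the calibration is good to about 2 mm. A picture is of the moment at which its call begins: read the wrist's pose just before it. There is no depth.
- env.sign_off(): hands the job in, once; it reports no verdict.
The state is a dict: "time_s": time; "qpos": joint angles; "joint_velocities": joint speeds; "effort": joint torques, N m; "tool_pos": TCP position; "tool_rot": TCP orientation; "force": force on the tool from outside, world axes, zero at the start; "wrist_torque": the same for the moment, N m; "grip_width": finger opening in m.
Only numpy, scipy, OpenCV 4.12 (cv2) and the standard library are available. Lean on these libraries where they do the work, as an engineer would, in place of code of your own. Each camera call takes 0.05 s, during which the arm holds its last target. There are 200 camera calls.

### The job

Press the pin of the brass hinge home: set the hinge whose pin head still stands out down into the slot of the wooden nest, between the pads of the bench-mounted locking clamp, and squeeze the moving handle towards the fixed one until the clamp goes over centre and stays locked by itself with your hand off it. Then pull the release lever in towards the fixed handle so that the clamp springs open again, and leave the finished hinge standing in the nest, clear of everything. Go on through the rising load but do not force the handle or the lever against its stop, and leave the other things on the bench where they lie.

Things in the scene. Friction and masses are not known exactly. Their poses are not given: they have to be found in the camera images.
- clamp: Steel locking C-clamp, 300 mm long, lying flat on a dark 250x104 mm plate screwed to the bench. Origin on the bench under the jaw pivot. Its frame: +y to the jaws (handles run to -y), +x from the moving side to the fixed side (away from the robot at yaw 0). Fixed handle bar: x 1 to 17, y -34 to -172, z 61 to 79 mm; on top nothing is higher than 81 mm.
- nest (a point): Centre of the slot's floor in the brown wooden nest under the jaw gap, at clamp (0.5, 95, 34) mm, axes as clamp. Slot along x, 56 mm long, 13 mm wide, open at both ends, 18 mm deep below the nest's bevelled top at z 52. A hinge set down here with its pin head towards the moving pad (-x) is clear of both pads. Pads 19 mm round, centre z 70: face of the fixed one at x +27, of the open moving one at about x -36.
- handle: Moving handle (robot's side at yaw 0): bar 15 mm wide, z 61 to 79 mm, swings level, nearly parallel to the fixed handle when locked. Origin at the knee pin, not on the grip. Sprung open. Load at handle_push: 3 to 5 N at first, then about 10 N to press the pin, then a hump of 9 to 17 N (it differs each time) before dead centre; there the load falls to nothing and the handle snaps to its hard stop.
- handle_push (a point): Middle of the moving handle's outer face, the place to squeeze, z 70 mm. In the clamp frame about (-56, -107) mm when open. It travels some 20 to 35 mm towards clamp +x; the real load begins after the first 8. How far it must go shows only in the load: rising, gone, hard stop. Past dead centre it then stays in by itself, otherwise the spring throws it back out. Push with a closed gripper or one finger; 30 mm of free room outside it.
- lever_push (a point): Outer face of the release lever's paddle, the black tail beyond the end of the moving handle, 24 mm long, 16 mm high, z 70 mm. In the clamp frame about (-79, -185) mm with the clamp open; y is about the same locked. With the clamp locked, pushing it 10 to 18 mm towards +x (5 to 12 N) pops the clamp open; it follows your finger back out as you withdraw towards -x.
- release (a joint): Release lever against its handle, rad: 0 at rest, about 0.15 to 0.3 when the clamp pops, stop at 0.4. Sprung back to 0.
- hinge: Folded brass hinge, 130 g, standing in a groove of the rack, leaves down. Origin under its middle; x along the knuckle, pin head towards -x; z up. Leaves 44 x 10 mm, 30 mm high; on top the knuckle, 14 mm thick, 44 mm long, axis at z 36: grip it across y. Pin head 12 mm round, its outer face 31 mm from the origin (25 when home).
- hinge_pin (a joint): How far the pin has been pressed in, m: 0 at the start, 0.006 home (head against the knuckle). Tight: about 9 N.
- rack: Pale wooden block 64 (x) x 130 (y) x 30 mm with two grooves along x at y -30 and +30 mm, 13 mm wide, floor at z 12; the hinge stands in one, the spare in the other. Origin under its middle. Fixed.
- spare: A second hinge of the same make, finished: its pin head lies flat on the knuckle. Leave it in its groove.
- file: File with wooden handle, 210 mm, lying.
- ring: Small brass ring, 23 mm.
- pliers: Flat pliers with black grips, 125 mm.
- brick: Soldering brick, 125 x 65 x 55 mm.
- bits: White plastic box of brass bits, 90 x 120 x 22 mm.
There are look-alikes about, which are no part of the job. What is shaped like the hinge but pink is not meant.

How it is judged (in metres and radians):
On the way, in this order (a step that is already met when the one before it is completed fails the run):
1. the hinge stands fully down in the nest, let go (x of hinge in the frame of nest between -0.012 and 0.012 m and y of hinge in the frame of nest between -0.006 and 0.006 m and z of hinge in the frame of nest between -0.003 and 0.004 m and angle between the x axis of hinge and the x axis of nest, either way round below 0.15 rad and angle between hinge's own z axis and vertical below 0.2 rad and contact force between the fingers and hinge below 0.1 N), for 0.2 s.
2. the clamp is squeezed over centre and stays locked by itself, fingers off it, with the pin pressed home (x of handle_push in the frame of clamp above -0.0295 m and value of joint hinge_pin above 0.005 m and contact force between the fingers and clamp below 0.1 N), for 0.5 s.
3. the release lever is pulled in and the clamp comes unlocked (value of joint release above 0.06 rad and x of handle_push in the frame of clamp below -0.03 m), for 0.05 s.
At the end, for the whole second after the job is handed in: The hinge stands at rest in the slot, fully down (origin within 12 mm along, 6 across, 4 in height of the nest point, under 0.15 rad askew, 0.2 from upright), pin at least 5 mm in; the clamp is open (handle_push at clamp x below -50 mm), the release lever at rest (below 0.04 rad) (x of hinge in the frame of nest between -0.012 and 0.012 m and y of hinge in the frame of nest between -0.006 and 0.006 m and z of hinge in the frame of nest between -0.003 and 0.004 m and angle between the x axis of hinge and the x axis of nest, either way round below 0.15 rad and angle between hinge's own z axis and vertical below 0.2 rad and value of joint hinge_pin above 0.005 m and x of handle_push in the frame of clamp below -0.05 m and value of joint release below 0.04 rad and linear speed of hinge below 0.02 m/s); the robot touches nothing.
It fails at once if the moving handle or its lever is forced: over 22 N between the fingers and the moving handle (with its lever) (contact force between the fingers and handle above 22 N).
It fails at once if a bystander is pushed more than 20 mm (distance of any of file, ring, pliers, brick, bits, spare from where it was at the start of the episode above 0.02 m).
It also fails if it takes over 72 s, if anything falls off the work surface, if the arm or the gripper's body presses on something with over 40 N, if the wrist force passes 120 N, or if a joint passes its speed limit or range.

## Working session

There is one attempt and no reset: what is moved stays moved. The work goes in short steps, Python scripts to look and compute and a tool call to move; the robot and the scene stay as the last step left them, time stands still between calls to the robot, and variables do not carry over. Pictures are saved under pics/ and viewed, about 8 in all and at most 12, crops included, and the job is handed in when it is done.

Besides the shell and the picture viewer there is one more tool, called as a command line: name --argument value ..., lists and objects as JSON in quotes. servo_tool: Moves the arm, as the interface text tells. Its arguments: {"type":"object","properties":{"plan":{"type":"array"},"force":{"type":"number"}},"required":["plan"]}

```bash
mkdir -p pics
cat > h.py <<'E'
import numpy as np, cv2
from scipy.spatial.transform import Rotation as R
from cell import env
def cam(name):
    o=env.get_obs(); c=env.read_camera(name)
    if name=="wrist":
        T=np.eye(4); T[:3,:3]=rot(o); T[:3,3]=o["tool_pos"]
        W=T@np.array(c["T_tool_cam"])
    else:
        V=np.eye(4); V[:3,:3]=cv2.Rodrigues(np.array(c["rvec"],float))[0]; V[:3,3]=np.ravel(c["tvec"]); W=np.linalg.inv(V)
    c["W"]=W; return c
def rot(o):
    r=np.array(o["tool_rot"],float).ravel()
    return R.from_euler("xyz",r,degrees=True).as_matrix()
def KD(c): return np.array([[c["fx"],0,c["cx"]],[0,c["fy"],c["cy"]],[0,0,1.]]),np.array([c["k1"],0,0,0.])
def pt(c,uv,z):
    K,D=KD(c); n=cv2.undistortPoints(np.array(uv,float).reshape(-1,1,2),K,D)[:,0]
    d=np.c_[n,np.ones(len(n))]@c["W"][:3,:3].T; o=c["W"][:3,3]
    return o+d*((z-o[2])/d[:,2])[:,None]
def px(c,P):
    K,D=KD(c); V=np.linalg.inv(c["W"])
    return cv2.projectPoints(np.array(P,float).reshape(-1,3),cv2.Rodrigues(V[:3,:3])[0],V[:3,3],K,D)[0][:,0]
E
python3 - <<'E'
from h import *
print(env.get_obs())
for n in("top","scene","wrist"):
    c=cam(n); cv2.imwrite(f"pics/{n}0.png",c["image"]); print(n,c["W"].round(3).tolist(),c["fx"],c["k1"])
a=cv2.imread("pics/top0.png"); cv2.imwrite("pics/top0b.png",cv2.resize(a,(800,600),interpolation=cv2.INTER_CUBIC))
E
```

```text
{'time_s': 0.0, 'qpos': array([-63.65218808,  18.44032516,  -4.01593748,  83.17448186,
         1.29623752,  78.53997798,  -3.26141851]), 'joint_velocities': array([ 0.06771455,  0.13223539, -0.00073433, -0.16191333, -0.03507663,
       -0.02855111,  0.02061279]), 'effort': array([-3.58763518e-04, -4.91280019e+01, -4.03902009e-01, -3.12525094e+01,
       -6.38051704e-02,  4.36093309e-02,  1.63722525e-04]), 'tool_pos': array([0.28005445, 0.58596904, 0.22145091]), 'tool_rot': array([-1.79890528e+02,  6.76212096e-03,  1.54461149e+02]), 'force': array([-0.18151016, -0.39091459, -0.46893432]), 'wrist_torque': array([ 0.01101662,  0.04239251, -0.0302742 ]), 'grip_width': 0.08685557816232406}
top [[0.018, -0.981, 0.192, 0.364], [-0.999, -0.023, -0.024, 0.068], [0.028, -0.192, -0.981, 1.054], [0.0, 0.0, 0.0, 1.0]] 359.9427533187649 -0.08861312412717863
scene [[-0.689, 0.607, -0.395, 1.048], [0.724, 0.587, -0.362, 0.492], [0.012, -0.536, -0.844, 1.072], [0.0, 0.0, 0.0, 1.0]] 442.1603215452794 -0.04901231313580332
wrist [[0.432, 0.873, 0.226, 0.219], [0.902, -0.418, -0.111, 0.616], [-0.002, 0.252, -0.968, 0.384], [0.0, 0.0, 0.0, 1.0]] 284.4287409049977 -0.014085108032621741
```

View pics/top0b.png

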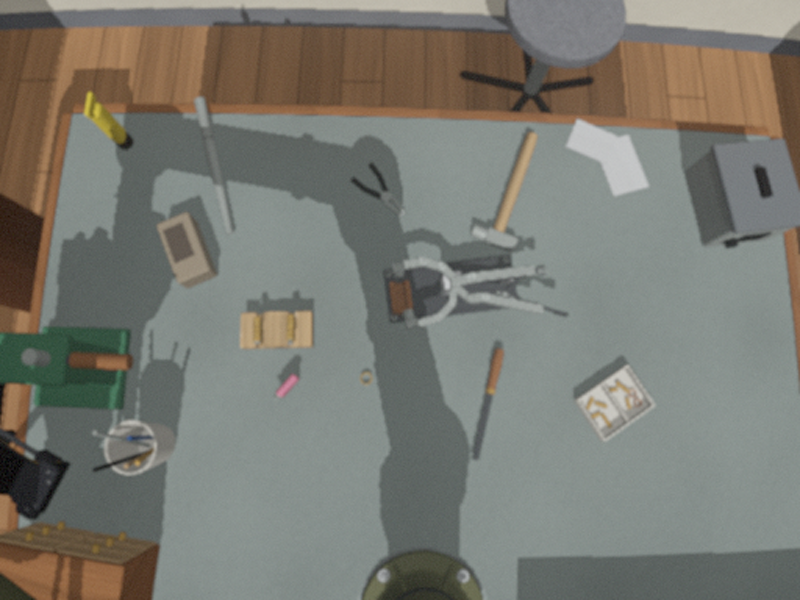

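View pics/scene0.png

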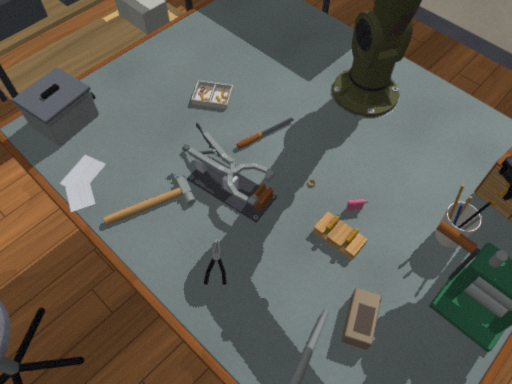

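Top view: the rack is at (276,328) with two brass hinges. The clamp's nest is at (400,297) and its handles run to the right (world −y), so its yaw is near 0. I'll measure both next.

Run:
```python
from h import *
s=0.64
c=cam("top"); im=c["image"]
def m(uv,z): return pt(c,np.array(uv)*s,z).round(4).tolist()
print("rack corners z.03",m([(240,312),(312,311),(313,348),(241,349)],.03))
print("hinges z.043",m([(257,317),(257,341),(292,317),(292,341)],.043))
print("nest z.052",m([(400,297)],.052)); print("pivot",m([(452,285)],.075)); print("handle ends",m([(540,270),(566,315),(541,308)],.079))
a=cv2.resize(im[120:250,140:380],None,fx=3.3,fy=3.3,interpolation=cv2.INTER_CUBIC)
d=cam("scene"); b=cv2.resize(d["image"][190:270,300:380],None,fx=4,fy=4,interpolation=cv2.INTER_CUBIC); e=cv2.resize(d["image"][110:225,170:290],None,fx=3.9,fy=3.9,interpolation=cv2.INTER_CUBIC)
cv2.imwrite("pics/a.png",a); h=max(b.shape[0],e.shape[0]); f=np.zeros((h,b.shape[1]+e.shape[1],3),np.uint8); f[:b.shape[0],:b.shape[1]]=b; f[:e.shape[0],b.shape[1]:]=e; cv2.imwrite("pics/b.png",f); print(f.shape)
```

```text
rack corners z.03 [[0.5297, 0.3449, 0.03], [0.5348, 0.2119, 0.03], [0.4666, 0.2068, 0.03], [0.4615, 0.3382, 0.03]]
hinges z.043 [[0.5192, 0.3097, 0.043], [0.4754, 0.3068, 0.043], [0.5207, 0.2459, 0.043], [0.477, 0.2435, 0.043]]
nest z.052 [[0.5606, 0.0507, 0.052]]
pivot [[0.5802, -0.0413, 0.075]]
handle ends [[0.611, -0.2006, 0.079], [0.5297, -0.2454, 0.079], [0.5413, -0.2003, 0.079]]
(448, 788, 3)
```

View pics/b.png

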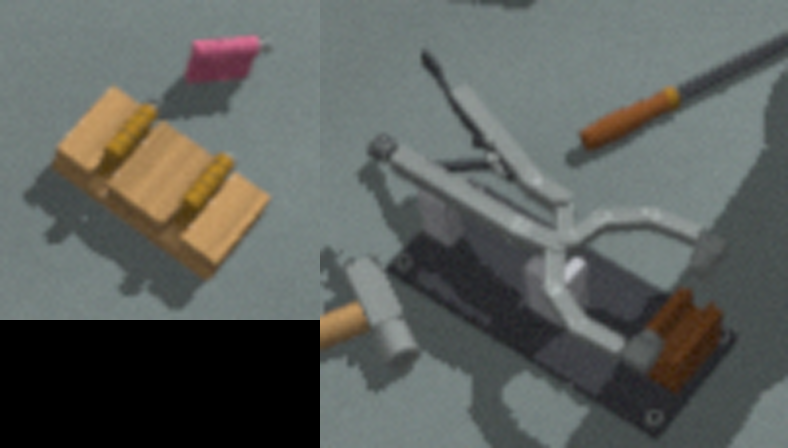

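servo_tool --plan '[[0.4, [0, 0, -1.5], [0, 0, -7.16]], [0.4, [0, 0, -1.5], [0, 0, -7.16]], [0.4, [0, 0, 0], [0, 0, -7.16]], [0.4, [0, 0, 0], [0, 0, -7.16]], [0.4, [-2, -3.2, 0], [0, 0, 0]], [0.4, [-2, -3.2, 0], [0, 0, 0]], [0.4, [-2, -3.2, 0], [0, 0, 0]], [0.4, [-2, -3.2, 0], [0, 0, 0]], [0.4, [-2, -3.2, 0.5], [0, 0, 0]], [0.4, [-2, -3.2, 0.5], [0, 0, 0]], [0.4, [-2, -3.2, 1], [0, 0, 0]], [0.4, [-2, -3.2, 1], [0, 0, 0]], [0.4, [-2, -3.2, 1], [0, 0, 0]], [0.4, [-2, -3.2, 1], [0, 0, 0]], [0.4, [0, 0, 0], [0, 0, 0]]]'

```text
time_s: 1.5
tool_pos: [0.5069, 0.2699, 0.1983]
tool_rot: [180.0, -0.1, -175.6]
force: [0.2, -2.1, -0.1]
grip_width: 0.0348
```

Run:
```python
from h import *
c=cam("wrist"); o=env.get_obs(); print(o["time_s"],o["tool_pos"],o["tool_rot"],o["force"],o["grip_width"])
cv2.imwrite("pics/w1.png",cv2.resize(c["image"],(800,600),interpolation=cv2.INTER_CUBIC)); cv2.imwrite("pics/w1r.png",c["image"]);np.save("w1.npy",c,allow_pickle=True)
```

```text
1.55 [0.50496236 0.27372009 0.19909384] [ 1.79819322e+02 -1.49324800e-01 -1.75411568e+02] [-1.03771903  1.58283485 -0.16555109] 0.03466295365292432
```

View pics/w1.png

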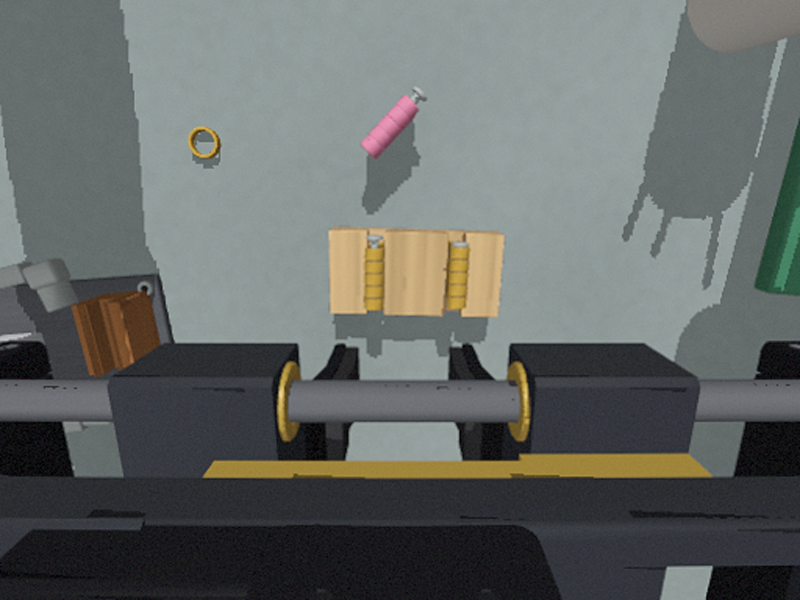

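Wrist view: the left hinge (374,275) has its silver head standing out towards the robot. The right one (458,275) is finished. I'll measure the left one.

Run:
```python
from h import *
c=np.load("w1.npy",allow_pickle=True).item(); s=.64
hsv=cv2.cvtColor(c["image"],cv2.COLOR_BGR2HSV)
m=cv2.inRange(hsv,(15,150,60),(35,255,255)); m[:140]=0;m[205:]=0;m[:,:215]=0;m[:,320:]=0
n,l,st,ce=cv2.connectedComponentsWithStats(m)
for i in range(1,n):
    if st[i,4]<60: continue
    ys,xs=np.nonzero(l==i); P=pt(c,np.c_[xs,ys],.05)[:,:2]
    (cx,cy),(w,h),a=cv2.minAreaRect((P*1000).astype(np.float32)); v=np.linalg.svd(P-P.mean(0),full_matrices=False)[2][0]
    print(st[i].tolist(),cx,cy,w,h,a,np.degrees(np.arctan2(v[1],v[0])))
print(pt(c,np.array([(329,229),(504,234),(499,316),(332,315)])*s,.03))
print("nest corner far..",pt(c,np.array([(76,306),(152,291),(159,350),(93,375)])*s,.052))
```

```text
[286, 155, 14, 43, 424] 494.9856262207031 306.5376892089844 47.19377517700195 14.25732707977295 2.8617706298828125 4.438256504810429
[234, 156, 12, 42, 392] 499.8880920410156 248.42343139648438 46.42763900756836 12.153097152709961 3.1693665981292725 2.3140634424402404
[[0.47094077 0.21207229 0.03      ]
 [0.46473177 0.34107195 0.03      ]
 [0.52753267 0.34553791 0.03      ]
 [0.53657674 0.21668721 0.03      ]]
nest corner far.. [[0.53753486 0.03460376 0.052     ]
 [0.52212781 0.09072967 0.052     ]
 [0.56680959 0.09300255 0.052     ]
 [0.59087987 0.04165439 0.052     ]]
```

servo_tool --plan '[[0.4, [0.65, -2.5, 0], [0, 0, 1.2]], [0.4, [0, 0, 0], [0, 0, 0]], [0.4, [0, 0, 3], [0, 0, 0]], [0.4, [0, 0, 3], [0, 0, 0]], [0.4, [0, 0, 3], [0, 0, 0]], [0.4, [0, 0, 3], [0, 0, 0]], [0.4, [0, 0, 2], [0, 0, 0]], [0.4, [0, 0, 0], [0, 0, 0]], [0.4, [0, 0, 0], [0, 0, 0]]]'

```text
time_s: 2.3
tool_pos: [0.4984, 0.2586, 0.0584]
tool_rot: [179.3, 0.2, -176.2]
force: [0.6, 0.4, 0.6]
grip_width: 0.0347
```

servo_tool --plan '[[0.4, [-0.1, -1.0, 0], [0, 0, 0]], [0.4, [0, 0, 0], [0, 0, 0]], [0.4, [0, 0, 0], [0, 0, 0]]]'

```text
time_s: 2.55
tool_pos: [0.5012, 0.2507, 0.0619]
tool_rot: [179.1, 0.4, -176.1]
force: [-0.1, -0.0, 0.1]
grip_width: 0.0347
```

Run:
```python
from h import *
o=env.get_obs(); print(o["time_s"],o["tool_pos"],o["tool_rot"],o["force"],o["grip_width"],o["qpos"])
c=cam("wrist"); print(px(c,[[.5,.2485,.055],[.52,.2485,.055]]))
cv2.imwrite("pics/w2.png",c["image"])
```

```text
2.55 [0.50122121 0.25065829 0.06190109] [ 179.13460079    0.35674408 -176.07801404] [-0.14280535 -0.03684832  0.08289909] 0.03468713108161946 [-34.20541409  14.79832229   6.04773021 107.24386992  -2.591159
  57.37996992  66.94309035]
[[254.95725028 230.02201809]
 [252.97465556 258.58906331]]
```

View pics/w2.png

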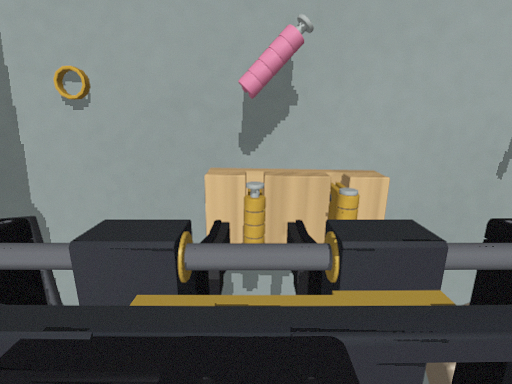

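The hinge at (254,215) lies between the fingers, with its head up the image. I'll go down and grip.

servo_tool --plan '[[0.4, [0, -0.2, 1], [0.8, 0, 0]], [0.4, [0, 0, 1], [0, 0, 0]], [0.4, [0, 0, 0.7], [0, 0, 0]], [0.4, [0, 0, 0], [0, 0, 0]], [0.4, [0, 0, 0], [0, 0, 0]]]'

```text
time_s: 3.02
tool_pos: [0.5041, 0.2491, 0.0351]
tool_rot: [179.9, 0.7, -176.1]
force: [-0.5, -0.0, 0.7]
grip_width: 0.0349
```

servo_tool --force 25 --plan '[[0.4, [0.35, 0, 0], [0, 0.7, 0]], [0.4, [0, 0, 0], [0, 0, 0]], [0, [0, 0, 0], [0, 0, 0]], [0, [0, 0, 0], [0, 0, 0]], [0, [0, 0, 0], [0, 0, 0]], [0, [0, 0, 0], [0, 0, 0]], [0, [0, 0, 0], [0, 0, 0]], [0, [0, 0, 0], [0, 0, 0]]]'

```text
time_s: 3.68
tool_pos: [0.5001, 0.2488, 0.035]
tool_rot: [179.9, -0.1, -176.1]
force: [1.0, 0.2, -0.8]
grip_width: 0.0136
```

servo_tool --plan '[[0, [0, 0, -1.5], [0, 0, 0]], [0, [0, 0, -2.5], [0, 0, 0]], [0, [0, 0, -3], [0, 0, 0]], [0, [0, 0, -3], [0, 0, 0]], [0, [0, 0, -3], [0, 0, 0]], [0, [0, 0, -3], [0, 0, 0]], [0, [-0.4, -1.2, -1], [0, 0, 0]], [0, [-0.75, -2.35, 0], [0, 0, 0]], [0, [-0.75, -2.35, 0], [0, 0, 0]], [0, [-0.75, -2.35, 0], [0, 0, 0]], [0, [-0.75, -2.35, 0], [0, 0, 0]], [0, [-0.75, -2.35, 0], [0, 0, 0]], [0, [-0.75, -2.35, 0], [0, 0, 0]], [0, [-0.75, -2.35, 0], [0, 0, 0]], [0, [0, -1.2, 0], [0, 0, 0]], [0, [0, 0, 0], [0, 0, 0]], [0, [0, 0, 0], [0, 0, 0]]]'

```text
time_s: 5.1
tool_pos: [0.5667, 0.0463, 0.2002]
tool_rot: [-179.5, -1.1, -176.2]
force: [-0.5, 1.7, -1.7]
grip_width: 0.0135
```

Run:
```python
from h import *
o=env.get_obs(); print(o["time_s"],o["tool_pos"],o["tool_rot"],o["force"],o["grip_width"])
c=cam("wrist"); np.save("w3.npy",c,allow_pickle=True)
cv2.imwrite("pics/w3.png",cv2.resize(c["image"],(800,600),interpolation=cv2.INTER_CUBIC))
```

```text
5.1 [0.56668432 0.04633025 0.20023833] [-179.5456318    -1.14496666 -176.17760974] [-0.50208525  1.69947816 -1.6692344 ] 0.013520856287497591
```

View pics/w3.png

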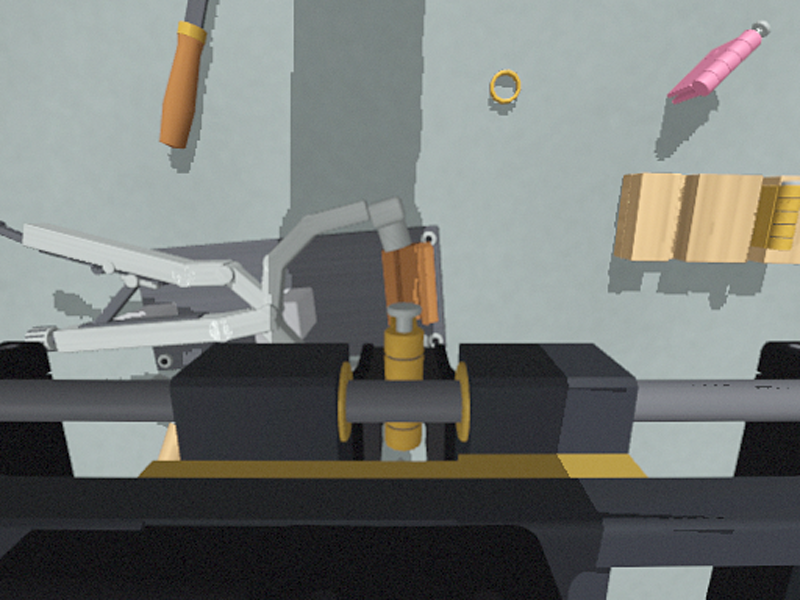

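The nest is partly hidden by the gripper at (410,290). I'll back off in +x for a full view of it and the clamp.

servo_tool --plan '[[0, [-2.5, 0.3, 0], [-0.5, -1.1, 0]], [0, [-2.5, 0.3, 0], [0, 0, 0]], [0, [-2.5, 0.3, 0], [0, 0, 0]], [0, [0, 0, 0], [0, 0, 0]], [0, [0, 0, 0], [0, 0, 0]], [0, [0, 0, 0], [0, 0, 0]]]'

```text
time_s: 5.65
tool_pos: [0.6397, 0.0704, 0.1959]
tool_rot: [179.7, -0.4, -175.5]
force: [0.3, 1.0, -2.2]
grip_width: 0.0136
```

Run:
```python
from h import *
o=env.get_obs(); print(o["time_s"],o["tool_pos"],o["tool_rot"],o["force"],o["grip_width"])
c=cam("wrist"); np.save("w4.npy",c,allow_pickle=True)
cv2.imwrite("pics/w4.png",cv2.resize(c["image"][60:260,100:367],(800,600),interpolation=cv2.INTER_CUBIC))
```

```text
5.65 [0.6396977  0.07038215 0.19594492] [ 179.68905313   -0.37008817 -175.49203292] [ 0.30055826  0.99905312 -2.15375703] 0.013638923873702026
```

View pics/w4.png

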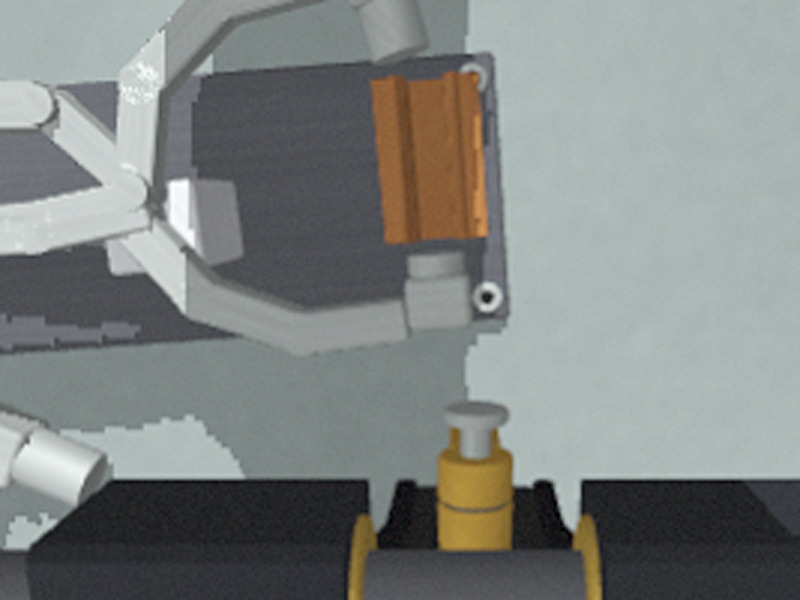

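Run:
```python
from h import *
c=np.load("w4.npy",allow_pickle=True).item()
def m(uv,z): return pt(c,np.array(uv,float)/3+[100,60],z)[:,:2]
def ang(a): d=a[-1]-a[0]; return np.degrees(np.arctan2(d[1],d[0]))
for nm,uv,z in [("leftout",[(372,82),(386,243)],.052),("leftdarkL",[(401,79),(414,241)],.052),("leftdarkR",[(408,79),(421,241)],.052),("rightdark",[(457,73),(470,238)],.052),("rightout",[(474,72),(487,236)],.052),("plate",[(490,52),(508,318)],.008),("bolts",[(474,76),(487,297)],.008),("fixpad face L/R",[(411,257),(466,254)],.070),("fixpad back",[(407,326),(472,326)],.07),("movpad",[(372,62),(427,48)],.07),("pivot",[(130,190)],.08)]:
    a=m(uv,z); print(nm,a.round(4).tolist(),round(ang(a),1) if len(a)>1 else "")
# profile across slot in the nest midway
g=c["image"]; r=60+160/3
for v in (100,160,220):
  row=int(60+v/3); print(v,[g[row,u].tolist()[2] for u in range(222,266)])
W=c["W"]; print(W[:3,3])
# head of held hinge
print(m([(443,412),(508,412)],.2))
```

```text
leftout [[0.5401, 0.0285], [0.5934, 0.0361]] 8.1
leftdarkL [[0.5384, 0.0382], [0.5919, 0.0459]] 8.2
leftdarkR [[0.5382, 0.0406], [0.5917, 0.0484]] 8.3
rightdark [[0.535, 0.057], [0.5894, 0.0655]] 9.0
rightout [[0.5342, 0.0627], [0.5882, 0.0715]] 9.3
plate [[0.521, 0.068], [0.623, 0.0839]] 8.8
bolts [[0.5301, 0.0626], [0.615, 0.0745]] 8.0
fixpad face L/R [[0.5961, 0.0463], [0.5937, 0.0645]] 97.5
fixpad back [[0.6195, 0.0463], [0.6178, 0.0684]] 94.4
movpad [[0.536, 0.0303], [0.5305, 0.0474]] 107.8
pivot [[0.5811, -0.0432]] 
100 [77, 77, 116, 144, 141, 142, 147, 145, 146, 141, 124, 111, 110, 96, 110, 138, 139, 136, 134, 139, 136, 138, 139, 137, 135, 136, 143, 147, 139, 129, 116, 127, 146, 143, 141, 139, 138, 128, 97, 73, 103, 115, 105, 105]
160 [77, 81, 80, 85, 125, 148, 146, 147, 148, 148, 150, 133, 112, 106, 113, 104, 121, 138, 138, 136, 137, 138, 140, 136, 138, 137, 135, 139, 136, 141, 138, 126, 121, 142, 147, 146, 139, 173, 190, 152, 106, 108, 113, 105]
220 [76, 81, 78, 80, 76, 86, 130, 147, 149, 151, 153, 148, 143, 124, 107, 111, 110, 112, 126, 137, 136, 137, 135, 135, 136, 136, 137, 134, 137, 142, 142, 140, 132, 115, 137, 151, 145, 140, 175, 196, 162, 102, 110, 111]
[0.57275664 0.06410164 0.35853128]
[[0.61450658 0.06218851]
 [0.61355482 0.07463547]]
```

Clear view: nest (375–487, 75–240), fixed pad face at (439,256), moving pad at (400,57), clamp yaw about 8.4°. The nest point is about (0.5656, 0.051). Going above it.

servo_tool --plan '[[0, [1.9, -0.2, 0], [0, 0, -3.9]], [0, [1.9, -0.2, 1], [0, 0, 0]], [0, [1.9, -0.2, 1], [0, 0, 0]], [0, [1.9, -0.2, 1], [0, 0, 0]], [0, [0, 0, 1], [0, 0, 0]], [0, [0, 0, 0], [0, 0, 0]], [0, [0, 0, 0], [0, 0, 0]]]'

```text
time_s: 6.28
tool_pos: [0.5569, 0.0551, 0.1559]
tool_rot: [179.5, -0.3, -171.1]
force: [0.1, 0.1, -1.1]
grip_width: 0.013
```

servo_tool --plan '[[0, [-0.8, -0.5, 0], [0.5, -0.3, 0.5]], [0, [0, 0, 2], [0, 0, 0]], [0, [0, 0, 2], [0, 0, 0]], [0, [0, 0, 1], [0, 0, 0]], [0, [0, 0, 0], [0, 0, 0]], [0, [0, 0, 0], [0, 0, 0]], [0, [0, 0, 0], [0, 0, 0]]]'

```text
time_s: 6.87
tool_pos: [0.5754, 0.0522, 0.1099]
tool_rot: [-179.8, 0.8, -171.6]
force: [-0.5, -0.4, -0.3]
grip_width: 0.0137
```

Run:
```python
from h import *
o=env.get_obs(); print(o["time_s"],o["tool_pos"],o["tool_rot"],o["force"],o["grip_width"])
c=cam("wrist"); np.save("w5.npy",c,allow_pickle=True)
cv2.imwrite("pics/w5.png",cv2.resize(c["image"][110:310,120:387],(800,600),interpolation=cv2.INTER_CUBIC))
```

```text
6.8667 [0.57543778 0.05215904 0.10991109] [-179.83770406    0.77055242 -171.60651221] [-0.46967847 -0.38081391 -0.30002889] 0.01366360306639994
```

View pics/w5.png

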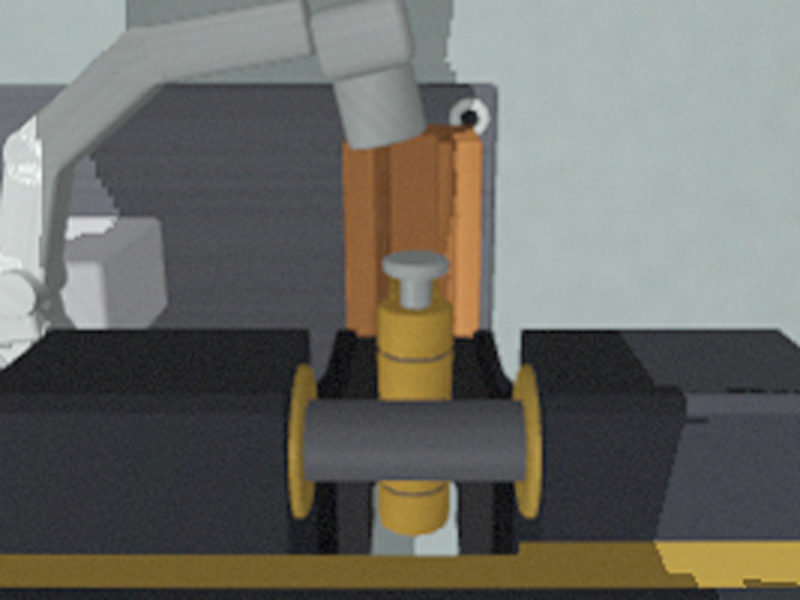

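servo_tool --plan '[[0, [1.0, 0, 0], [0, 0.7, 0]], [0, [0, 0, 0], [0, 0, 0]], [0, [0, 0, 0.8], [0, 0, 0]], [0, [0, 0, 0.8], [0, 0, 0]], [0, [0, 0, 0], [0, 0, 0]], [0, [0, 0, 0], [0, 0, 0]]]'

```text
time_s: 7.42
tool_pos: [0.5668, 0.0508, 0.0958]
tool_rot: [-179.9, 0.4, -171.6]
force: [0.3, 0.1, -1.9]
grip_width: 0.0138
```

servo_tool --plan '[[0, [0.1, 0, 0.8], [0, 0.3, 0]], [0, [0, 0, 0.8], [0, 0, 0]], [0, [0, 0, 0.6], [0, 0, 0]], [0, [0, 0, 0], [0, 0, 0]], [0, [0, 0, 0], [0, 0, 0]]]'

```text
time_s: 7.83
tool_pos: [0.5652, 0.0506, 0.0705]
tool_rot: [-179.9, -0.1, -171.6]
force: [0.3, 0.5, -2.0]
grip_width: 0.0137
```

servo_tool --plan '[[0, [0, 0, 0.6], [0, 0, 0]], [0, [0, 0, 0.4], [0, 0, 0]], [0, [0, 0, 0.2], [0, 0, 0]], [0, [0, 0, 0], [0, 0, 0]]]'

```text
time_s: 8.17
tool_pos: [0.5653, 0.0505, 0.0572]
tool_rot: [-179.9, -0.1, -171.6]
force: [0.9, -0.5, -1.5]
grip_width: 0.0133
```

servo_tool --plan '[[0, [0, 0, 0.1], [0, 0, 0]], [0, [0, 0, 0], [0, 0, 0]], [0, [0, 0, 0], [0, 0, 0]]]'

```text
time_s: 8.42
tool_pos: [0.5662, 0.0505, 0.0576]
tool_rot: [-179.9, 0.0, -171.6]
force: [0.5, -0.7, -2.0]
grip_width: 0.0132
```

servo_tool --plan '[[0, [0, 0, 0.2], [0, 0, 0]], [0, [0, 0, 0], [0, 0, 0]], [0.32, [0, 0, 0], [0, 0, 0]], [0.32, [0, 0, 0], [0, 0, 0]], [0.32, [0, 0, 0], [0, 0, 0]], [0.32, [0, 0, 0], [0, 0, 0]], [0.32, [0, 0, 0], [0, 0, 0]], [0.32, [0, 0, 0], [0, 0, 0]]]'

```text
time_s: 9.08
tool_pos: [0.5683, 0.0507, 0.0578]
tool_rot: [-179.9, 0.3, -171.6]
force: [0.6, -0.4, -0.9]
grip_width: 0.0278
```

servo_tool --plan '[[0.32, [0, 0, -1], [0, 0, 0]], [0.32, [0, 0, -2], [0, 0, 0]], [0.32, [0, 0, -3], [0, 0, 0]], [0.32, [0, 0, -3], [0, 0, 0]], [0.32, [-2, 0, -3], [0, 0, 0]], [0, [-2.5, 0, -2], [0, 0, 0]], [0, [-2.5, 0, 0], [0, 0, 0]], [0, [0, 0, 0], [0, 0, 0]], [0, [0, 0, 0], [0, 0, 0]], [0, [0, 0, 0], [0, 0, 0]]]'

```text
time_s: 9.92
tool_pos: [0.637, 0.061, 0.2092]
tool_rot: [-179.9, 0.2, -171.6]
force: [0.4, 0.9, -0.1]
grip_width: 0.0041
```

Run:
```python
from h import *
o=env.get_obs(); print(o["time_s"],o["tool_pos"],o["tool_rot"],o["force"],o["grip_width"])
c=cam("wrist"); np.save("w6.npy",c,allow_pickle=True)
cv2.imwrite("pics/w6.png",cv2.resize(c["image"][20:245,20:320],(800,600),interpolation=cv2.INTER_CUBIC))
```

```text
9.9167 [0.63697178 0.06096573 0.20922383] [-179.86265649    0.24337016 -171.63069515] [ 0.38397921  0.86791217 -0.05676173] 0.0041477409806352904
```

View pics/w6.png

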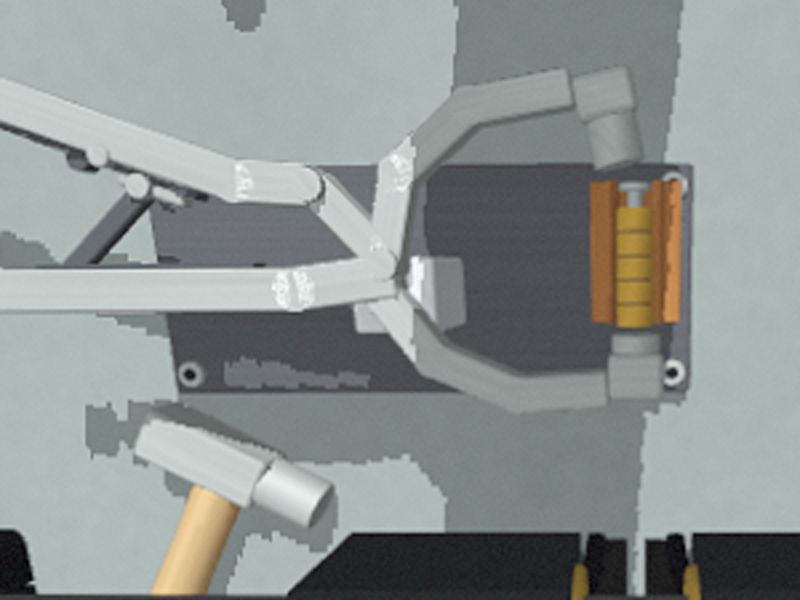

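The hinge stands in the slot at (634,265), head up (moving side), clear of both pads. Now I'll work out the handle contact in the clamp frame.

```bash
cat >> h.py <<'E'
yaw=np.radians(8.4); X=np.array([np.cos(yaw),np.sin(yaw)]); Y=np.array([-X[1],X[0]]); O=np.array([.5656,.0510])-.0005*X-.095*Y
def cl(P): d=np.atleast_2d(P)[:,:2]-O; return np.c_[d@X,d@Y]*1000
def wd(x,y): return O+X*x/1000+Y*y/1000
E
python3 - <<'E'
from h import *
c=np.load("w6.npy",allow_pickle=True).item()
def m(uv,z): return cl(pt(c,np.array(uv,float)*.375+[20,20],z)).round(1).tolist()
print("hinge knuckle tail/front z70",m([(634,326),(634,207),(634,182)],.07))
print("plate corners",m([(692,163),(688,390),(180,392)],.008))
print("fixed bar edges z79",m([(100,268),(100,310),(270,266)],.079))
print("pads",m([(614,165),(635,338)],.07))
print("moving outer edge",m([(5,80),(120,122),(235,163)],.079))
t=cam("top"); im=t["image"]; print("top: handle end, lever end, file, z",cl(pt(t,np.array([(541,308),(567,315),(555,311)])*.64,.075)).round(1).tolist(), cl(pt(t,np.array([(502,349),(493,349),(491,395)])*.64,.015)).round(1).tolist())
# top profile at clamp x scan for y=-107 and y=-185
for y in(-107,-185):
  xs=np.arange(-100,-30,4); P=np.array([[*wd(x,y),.075] for x in xs]); u=px(t,P).round().astype(int)
  print(y,[(int(x),int(im[v,uu].mean())) for x,(uu,v) in zip(xs,u)])
print(wd(-56,-107),wd(-79,-185),wd(-74,-107))
E
```

```text
hinge knuckle tail/front z70 [[26.2, 93.6], [-18.1, 93.7], [-27.0, 93.7]]
plate corners [[-41.3, 119.5], [61.3, 119.4], [61.9, -127.3]]
fixed bar edges z79 [[3.3, -107.1], [18.9, -109.9], [3.0, -42.5]]
pads [[-33.0, 86.3], [30.9, 94.0]]
moving outer edge [[-61.8, -130.2], [-47.4, -90.9], [-33.3, -51.0]]
top: handle end, lever end, file, z [[-59.7, -151.3], [-78.1, -196.2], [-68.2, -175.7]] [[-118.7, -82.5], [-116.5, -65.7], [-199.8, -48.9]]
-107 [(-100, 141), (-96, 143), (-92, 144), (-88, 141), (-84, 141), (-80, 142), (-76, 145), (-72, 144), (-68, 145), (-64, 142), (-60, 141), (-56, 142), (-52, 157), (-48, 163), (-44, 166), (-40, 156), (-36, 145), (-32, 98)]
-185 [(-100, 145), (-96, 145), (-92, 143), (-88, 146), (-84, 145), (-80, 139), (-76, 103), (-72, 96), (-68, 111), (-64, 145), (-60, 145), (-56, 143), (-52, 145), (-48, 147), (-44, 147), (-40, 145), (-36, 146), (-32, 144)]
[ 0.53921488 -0.1570867 ] [ 0.5278561  -0.23760985] [ 0.52140798 -0.1597162 ]
```

servo_tool --plan '[[0, [2.1, -2.9, 0], [0, 0, 0]], [0, [2.1, -2.9, 0], [0, 0, 0]], [0, [2.1, -2.9, 0], [0, 0, 0]], [0, [2.1, -2.9, 0], [0, 0, 0]], [0, [2.1, -2.9, 0], [0, 0, 0]], [0, [2.1, -2.9, 0], [0, 0, 0]], [0, [2.1, -2.8, 0], [0, 0, 0]], [0, [0, 0, 0], [0, 0, 0]], [0, [0, 0, 0], [0, 0, 0]], [0, [0, 0, 0], [0, 0, 0]]]'

```text
time_s: 10.85
tool_pos: [0.5035, -0.1668, 0.2025]
tool_rot: [179.6, -0.4, -171.5]
force: [0.1, -1.4, 0.0]
grip_width: 0.0003
```

servo_tool --plan '[[0, [-1.4, 0.4, 0], [0.4, 0, 0]], [0, [0, 0, 2], [0, 0, 0]], [0, [0, 0, 2.5], [0, 0, 0]], [0, [0, 0, 2.5], [0, 0, 0]], [0, [0, 0, 2], [0, 0, 0]], [0, [0, 0, 0], [0, 0, 0]], [0, [0, 0, 0], [0, 0, 0]], [0, [0, 0, 0], [0, 0, 0]]]'

```text
time_s: 11.52
tool_pos: [0.5253, -0.1465, 0.1095]
tool_rot: [180.0, -0.2, -170.4]
force: [0.9, -0.3, 0.4]
grip_width: 0.0003
```

servo_tool --plan '[[0, [0.9, -1.2, 0], [0, 0, 1.2]], [0, [0, 0, 0], [0, 0, 0]], [0, [0, 0, 0], [0, 0, 0]], [0, [0, 0, 0], [0, 0, 0]]]'

```text
time_s: 11.85
tool_pos: [0.5211, -0.1609, 0.1138]
tool_rot: [-179.9, 0.2, -171.6]
force: [0.2, 0.2, 0.3]
grip_width: 0.0006
```

servo_tool --plan '[[0, [0.2, 0, 1], [0, 0, 0]], [0, [0, 0, 1.5], [0, 0, 0]], [0, [0, 0, 1.3], [0, 0, 0]], [0, [0, 0, 0.8], [0, 0, 0]], [0, [0, 0, 0], [0, 0, 0]], [0, [0, 0, 0], [0, 0, 0]], [0, [0, 0, 0], [0, 0, 0]]]'

```text
time_s: 12.43
tool_pos: [0.5202, -0.1624, 0.067]
tool_rot: [-179.9, 0.5, -171.8]
force: [0.0, 0.5, 0.0]
grip_width: 0.0007
```

```bash
sed -i 's/-.0005\*X-.095\*Y/+.0018*X-.095*Y/' h.py
python3 - <<'E'
from h import *
o=env.get_obs(); print(o["time_s"],o["tool_pos"],o["tool_rot"],o["force"],cl(o["tool_pos"]))
c=cam("wrist"); cv2.imwrite("pics/w7.png",c["image"])
E
```

```text
12.4333 [ 0.52024221 -0.16241968  0.06695301] [-179.8751983    0.5063195 -171.7694929] [0.04820232 0.46820807 0.02832966] [[ -77.84820441 -109.50417919]]
```

View pics/w7.png

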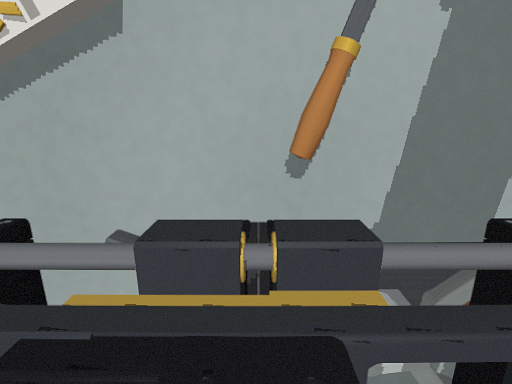

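The fingers are outside the handle and the file is well clear. Now squeezing in small steps.

servo_tool --plan '[[0, [-0.3, 0, 0], [0, 0, 0]], [0, [-0.3, 0, 0], [0, 0, 0]], [0, [-0.3, 0, 0], [0, 0, 0]], [0, [-0.3, 0, 0], [0, 0, 0]]]'

```text
time_s: 12.82
tool_pos: [0.531, -0.1614, 0.0681]
tool_rot: [-179.9, 0.3, -171.8]
force: [-3.9, -0.1, 1.7]
grip_width: 0.0004
```

servo_tool --plan '[[0, [-0.3, 0, 0], [0, 0, 0]], [0, [-0.3, 0, 0], [0, 0, 0]], [0, [-0.3, 0, 0], [0, 0, 0]]]'

```text
time_s: 13.07
tool_pos: [0.5358, -0.1607, 0.068]
tool_rot: [179.9, -0.3, -171.9]
force: [-11.3, 0.1, 8.9]
grip_width: 0.0004
```

servo_tool --plan '[[0, [-0.3, 0, -0.1], [0, 0, 0]]]'

```text
time_s: 13.15
tool_pos: [0.5356, -0.1607, 0.0684]
tool_rot: [179.8, -0.7, -171.9]
force: [-9.8, -0.8, 1.5]
grip_width: 0.0003
```

servo_tool --plan '[[0, [-0.4, 0, -0.03], [0, -0.3, 0]], [0, [-0.4, 0, -0.03], [0, -0.3, 0]]]'

```text
time_s: 13.32
tool_pos: [0.5363, -0.1606, 0.0681]
tool_rot: [179.6, -1.0, -172.1]
force: [-12.2, 0.8, 9.2]
grip_width: 0.0005
```

servo_tool --plan '[[0, [-0.45, 0, -0.12], [0, -0.3, 0]], [0, [-0.45, 0, -0.1], [0, -0.3, 0]]]'

```text
time_s: 13.48
tool_pos: [0.5367, -0.1604, 0.0685]
tool_rot: [179.4, -1.5, -172.2]
force: [-11.7, 0.1, 5.3]
grip_width: 0.0002
```

servo_tool --plan '[[0, [-0.55, 0, -0.15], [0, -1, 0]], [0, [-0.55, 0, -0.15], [0, -1, 0]]]'

```text
time_s: 13.65
tool_pos: [0.5389, -0.1599, 0.0684]
tool_rot: [179.1, -0.6, -172.3]
force: [-9.8, 0.1, 1.8]
grip_width: 0.0006
```

servo_tool --plan '[[0, [-0.55, 0, -0.12], [0.3, -0.8, -0.2]], [0, [-0.55, 0, -0.12], [0.3, -0.8, -0.2]], [0, [-0.55, 0, -0.12], [0.3, -0.8, -0.2]]]'

```text
time_s: 13.9
tool_pos: [0.544, -0.1591, 0.0682]
tool_rot: [179.7, 0.5, -172.0]
force: [-7.8, -2.1, -0.2]
grip_width: 0.0002
```

servo_tool --plan '[[0, [-0.5, 0, -0.08], [0, -0.3, 0]], [0, [-0.5, 0, -0.08], [0, -0.3, 0]], [0, [-0.5, 0, -0.08], [0, -0.3, 0]]]'

```text
time_s: 14.15
tool_pos: [0.548, -0.1586, 0.0682]
tool_rot: [179.4, 0.1, -172.2]
force: [-11.3, -0.0, 5.4]
grip_width: 0.0007
```

servo_tool --plan '[[0, [-0.5, 0, -0.12], [0.2, -0.6, -0.1]], [0, [-0.5, 0, -0.12], [0.2, -0.6, -0.1]]]'

```text
time_s: 14.32
tool_pos: [0.55, -0.1584, 0.0682]
tool_rot: [179.6, 0.3, -172.1]
force: [-9.7, -1.1, 2.4]
grip_width: 0.0005
```

servo_tool --plan '[[0, [-0.5, 0, -0.12], [0.2, -0.6, -0.1]], [0, [-0.5, 0, -0.12], [0.2, -0.5, -0.1]]]'

```text
time_s: 14.48
tool_pos: [0.553, -0.158, 0.0682]
tool_rot: [179.8, 0.6, -172.0]
force: [-6.7, -1.1, -0.7]
grip_width: 0.0002
```

servo_tool --plan '[[0, [-0.4, 0, -0.06], [0, -0.3, 0]], [0, [-0.4, 0, -0.06], [0, -0.3, 0]]]'

```text
time_s: 14.65
tool_pos: [0.5581, -0.1573, 0.0683]
tool_rot: [179.7, 0.8, -172.1]
force: [-11.0, -2.5, 3.0]
grip_width: 0.0004
```

servo_tool --plan '[[0, [-0.35, 0, -0.08], [0, 0, 0]]]'

```text
time_s: 14.73
tool_pos: [0.5582, -0.1573, 0.0682]
tool_rot: [179.6, 0.4, -172.1]
force: [-13.8, -1.0, 4.5]
grip_width: 0.0002
```

servo_tool --plan '[[0, [0.05, 0, 0], [0, 0, 0]], [0, [0.05, 0, 0], [0, 0, 0]]]'

```text
time_s: 14.9
tool_pos: [0.5576, -0.1575, 0.0681]
tool_rot: [179.6, 0.4, -172.1]
force: [-1.0, -0.0, -1.4]
grip_width: 0.0005
```

servo_tool --plan '[[0, [0.3, 0, 0], [0, 0, 0]], [0, [0.3, 0, 0], [0, 0, 0]], [0, [0.3, 0, 0], [0, 0, 0]], [0, [0, 0, 0], [0, 0, 0]], [0, [0, 0, 0], [0, 0, 0]], [0, [0, 0, 0], [0, 0, 0]]]'

```text
time_s: 15.4
tool_pos: [0.5532, -0.1579, 0.0701]
tool_rot: [179.8, 1.0, -172.0]
force: [-0.6, -0.3, 0.7]
grip_width: 0.0001
```

Run:
```python
from h import *
o=env.get_obs(); print(o["time_s"],o["tool_pos"],o["force"],cl(o["tool_pos"]))
t=cam("top"); im=t["image"]
for y in(-90,-107,-150,-185):
  xs=np.arange(-90,-2,4); u=px(t,np.array([[*wd(x,y),.075] for x in xs])).round().astype(int)
  print(y,[(int(x),int(im[v,uu].mean())) for x,(uu,v) in zip(xs,u)])
a=cv2.resize(im[130:230,230:380],(800,533),interpolation=cv2.INTER_CUBIC); cv2.imwrite("pics/t2.png",a)
s=cam("scene"); cv2.imwrite("pics/s2.png",cv2.resize(s["image"][100:225,160:300],(672,600),interpolation=cv2.INTER_CUBIC))
```

```text
15.4 [ 0.55318068 -0.15793353  0.07013966] [-0.6326172  -0.30694569  0.73908646] [[ -44.60773458 -109.87790524]]
-90 [(-90, 145), (-86, 145), (-82, 146), (-78, 145), (-74, 141), (-70, 142), (-66, 132), (-62, 121), (-58, 93), (-54, 78), (-50, 71), (-46, 81), (-42, 90), (-38, 91), (-34, 102), (-30, 132), (-26, 168), (-22, 162), (-18, 160), (-14, 131), (-10, 108), (-6, 77)]
-107 [(-90, 146), (-86, 148), (-82, 147), (-78, 149), (-74, 115), (-70, 75), (-66, 64), (-62, 70), (-58, 61), (-54, 63), (-50, 64), (-46, 55), (-42, 56), (-38, 51), (-34, 57), (-30, 60), (-26, 64), (-22, 66), (-18, 60), (-14, 76), (-10, 86), (-6, 85)]
-150 [(-90, 55), (-86, 53), (-82, 55), (-78, 60), (-74, 56), (-70, 62), (-66, 53), (-62, 52), (-58, 47), (-54, 53), (-50, 59), (-46, 73), (-42, 90), (-38, 85), (-34, 74), (-30, 65), (-26, 65), (-22, 70), (-18, 66), (-14, 65), (-10, 61), (-6, 62)]
-185 [(-90, 61), (-86, 59), (-82, 61), (-78, 61), (-74, 59), (-70, 61), (-66, 62), (-62, 56), (-58, 57), (-54, 60), (-50, 54), (-46, 57), (-42, 54), (-38, 56), (-34, 55), (-30, 59), (-26, 50), (-22, 56), (-18, 57), (-14, 50), (-10, 55), (-6, 58)]
```

View pics/s2.png

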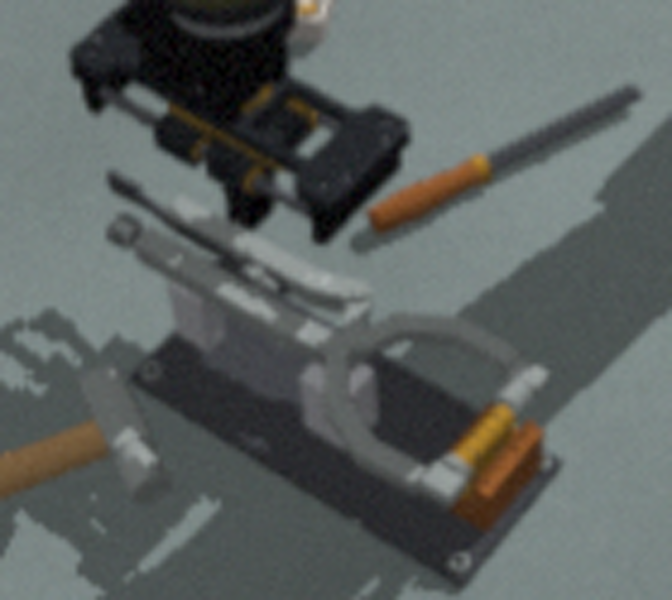

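The clamp is locked: the handles are nearly parallel, the fingers are off, and the pin head is flat at the knuckle. Next I'll locate the lever paddle at about (120,183) in this crop.

Run:
```python
from h import *
s=cam("scene"); f=lambda uv,z:cl(pt(s,np.array(uv,float)/4.8+[160,100],z)).round(1).tolist()
print("paddle tip/mid/inner",f([(112,175),(125,187),(140,198),(175,205),(120,228)],.075))
t=cam("top"); im=t["image"]
```

```text
paddle tip/mid/inner [[-16.0, -194.7], [-13.5, -182.2], [-12.2, -169.3], [-20.3, -148.7], [12.3, -164.1]]
```

servo_tool --plan '[[0, [1.5, 0, 0.2], [0, 0.5, 0]], [0, [1.5, 0, 0], [0, 0.4, 0]], [0, [0.5, -1.5, 0], [0, 0, 0]], [0, [0, -2, 0], [0, 0, 0]], [0, [0, -2, 0], [0, 0, 0]], [0, [0, -1.2, 0], [0, 0, 0]], [0, [0, 0, 0], [0, 0, 0]], [0, [0, 0, 0], [0, 0, 0]], [0, [0, 0, 0], [0, 0, 0]]]'

```text
time_s: 16.35
tool_pos: [0.5231, -0.2301, 0.0669]
tool_rot: [179.6, -0.1, -171.9]
force: [0.8, 0.3, 0.2]
grip_width: 0.0005
```

Run:
```python
from h import *
o=env.get_obs(); print(o["time_s"],o["tool_pos"],o["tool_rot"],o["force"],cl(o["tool_pos"]))
```

```text
16.35 [ 0.52310062 -0.23008647  0.06693297] [ 1.79620366e+02 -1.27999163e-01 -1.71887122e+02] [0.77502183 0.34660484 0.21723664] [[ -84.90542515 -176.86263022]]
```

servo_tool --plan '[[0, [-1, -1.1, -0.2], [0, 0, 0]], [0, [-1.5, 0, 0], [0, 0, 0]], [0, [-1, 0, 0], [0, 0, 0]], [0, [-0.5, 0, 0], [0, 0, 0]], [0, [0, 0, 0], [0, 0, 0]], [0, [0, 0, 0], [0, 0, 0]]]'

```text
time_s: 16.85
tool_pos: [0.5648, -0.2284, 0.0682]
tool_rot: [179.3, -0.2, -171.5]
force: [0.7, -0.0, -0.5]
grip_width: 0.0003
```

Run:
```python
from h import *
o=env.get_obs(); print(o["time_s"],o["tool_pos"],o["tool_rot"],o["force"],cl(o["tool_pos"]))
```

```text
16.85 [ 0.5648146  -0.22837024  0.0681833 ] [ 179.33116374   -0.23514734 -171.51820352] [ 0.70358941 -0.01007008 -0.47878855] [[ -43.38822884 -181.25851232]]
```

servo_tool --plan '[[0, [0, -0.5, 0], [0.5, 0, 0]], [0, [-0.3, 0, 0], [0, 0, 0]], [0, [-0.3, 0, 0], [0, 0, 0]], [0, [-0.3, 0, 0], [0, 0, 0]], [0, [-0.2, 0, 0], [0, 0, 0]]]'

```text
time_s: 17.27
tool_pos: [0.5752, -0.2316, 0.0679]
tool_rot: [179.8, -0.3, -171.5]
force: [-0.5, -0.0, -0.1]
grip_width: 0.0003
```

servo_tool --plan '[[0, [-0.3, 0, 0], [0, 0, 0]], [0, [-0.3, 0, 0], [0, 0, 0]]]'

```text
time_s: 17.43
tool_pos: [0.5813, -0.231, 0.0679]
tool_rot: [179.8, -0.3, -171.6]
force: [-0.9, 0.5, 0.3]
grip_width: 0.0002
```

servo_tool --plan '[[0, [-0.3, 0, -0.05], [0, 0, 0]], [0, [-0.3, 0, -0.05], [0, -0.2, 0]]]'

```text
time_s: 17.6
tool_pos: [0.5862, -0.2303, 0.068]
tool_rot: [179.8, -0.4, -171.6]
force: [-4.3, 0.3, -0.4]
grip_width: 0.0005
```

servo_tool --plan '[[0, [-0.35, 0, -0.05], [0, -0.3, 0]], [0, [-0.35, 0, -0.08], [0, -0.4, 0]]]'

```text
time_s: 17.77
tool_pos: [0.5898, -0.2297, 0.0678]
tool_rot: [179.7, -0.1, -171.6]
force: [-5.5, 0.4, 0.5]
grip_width: 0.0006
```

servo_tool --plan '[[0, [-0.4, 0, -0.08], [0, -0.4, 0]], [0, [-0.4, 0, -0.08], [0, -0.3, 0]]]'

```text
time_s: 17.93
tool_pos: [0.595, -0.2287, 0.0681]
tool_rot: [179.5, 0.3, -171.7]
force: [-6.2, -0.1, -0.2]
grip_width: 0.0005
```

servo_tool --plan '[[0, [-0.35, 0, -0.05], [0, -0.2, 0]], [0, [-0.3, 0, -0.05], [0, 0, 0]]]'

```text
time_s: 18.1
tool_pos: [0.5976, -0.2277, 0.0679]
tool_rot: [179.4, 0.1, -171.7]
force: [-6.8, 0.9, 1.5]
grip_width: 0.0003
```

servo_tool --plan '[[0, [-0.35, 0, -0.06], [0.2, -0.3, 0]]]'

```text
time_s: 18.18
tool_pos: [0.5991, -0.2272, 0.0679]
tool_rot: [179.5, 0.1, -171.8]
force: [-7.3, 1.7, 2.2]
grip_width: 0.0006
```

servo_tool --plan '[[0, [-0.35, 0, -0.06], [0.2, -0.3, 0]]]'

```text
time_s: 18.27
tool_pos: [0.6002, -0.2267, 0.0678]
tool_rot: [179.6, 0.1, -171.8]
force: [-9.5, -0.1, 2.6]
grip_width: 0.0
```

servo_tool --plan '[[0, [-0.4, 0, -0.08], [0.1, -0.3, 0]]]'

```text
time_s: 18.35
tool_pos: [0.6009, -0.2264, 0.0678]
tool_rot: [179.5, 0.1, -171.8]
force: [-11.5, -0.2, 2.7]
grip_width: 0.0001
```

Run:
```python
from h import *
o=env.get_obs(); print(o["time_s"],o["tool_pos"],o["force"],cl(o["tool_pos"]))
s=cam("scene"); cv2.imwrite("pics/s3.png",cv2.resize(s["image"][100:225,160:300],(672,600),interpolation=cv2.INTER_CUBIC))
a=cv2.imread("pics/s2.png").astype(int);b=cv2.imread("pics/s3.png").astype(int)
print("jaw region diff",np.abs(a-b)[310:480,330:560].mean(), "knuckle",np.abs(a-b)[400:480,440:560].mean())
```

```text
18.35 [ 0.60094603 -0.22639574  0.06784793] [-11.48600984  -0.23114782   2.67575908] [[  -7.35596502 -184.58338656]]
jaw region diff 3.933478260869565 knuckle 4.2959375
```

servo_tool --plan '[[0, [-0.42, 0, -0.1], [0.1, -0.3, 0]]]'

```text
time_s: 18.48
tool_pos: [0.6012, -0.2263, 0.0679]
tool_rot: [179.5, -0.1, -171.9]
force: [-11.4, 0.8, 3.1]
grip_width: 0.0008
```

Run:
```python
from h import *
s=cam("scene"); g=s["image"]; cv2.imwrite("pics/s4.png",g)
b=cv2.resize(g[100:225,160:300],(672,600),interpolation=cv2.INTER_CUBIC); a=cv2.imread("pics/s2.png")
d=np.abs(a.astype(int)-b).mean(2)
for n,(x0,x1,y0,y1) in dict(pad=(490,555,350,410),arm=(390,500,310,360),knee=(300,380,270,320),noise=(450,540,480,560),hingetop=(455,515,400,460),fixedarm=(330,440,380,480)).items(): print(n,d[y0:y1,x0:x1].mean().round(2),d[y0:y1,x0:x1].max())
o=env.get_obs();print(o["force"],o["tool_pos"],o["time_s"])
```

```text
pad 6.58 54.333333333333336
arm 3.84 45.0
knee 10.58 63.0
noise 2.1 22.666666666666668
hingetop 3.22 23.0
fixedarm 3.76 55.666666666666664
[-10.4948703   -1.264309     1.62755647] [ 0.6013089  -0.22619543  0.0678233 ] 18.5333
```

servo_tool --plan '[[0, [0.1, 0, 0], [0, 0, 0]], [0, [0.1, 0, 0], [0, 0, 0]]]'

```text
time_s: 18.7
tool_pos: [0.5961, -0.2281, 0.0678]
tool_rot: [179.5, -0.5, -172.0]
force: [-5.7, -1.2, 3.0]
grip_width: 0.0007
```

servo_tool --plan '[[0, [0.3, 0, 0], [0, 0, 0]], [0, [0.3, 0, 0], [0, 0, 0]], [0, [0.3, 0, 0], [0, 0, 0]]]'

```text
time_s: 18.95
tool_pos: [0.585, -0.2319, 0.0683]
tool_rot: [179.6, -0.7, -172.1]
force: [-2.3, -1.5, -0.2]
grip_width: 0.0004
```

servo_tool --plan '[[0, [0.3, 0, 0], [0, 0, 0]], [0, [0.3, 0, 0], [0, 0, 0]], [0, [0.3, 0, 0], [0, 0, 0]]]'

```text
time_s: 19.2
tool_pos: [0.578, -0.2337, 0.0691]
tool_rot: [179.7, -0.4, -172.1]
force: [-1.2, -1.9, -0.8]
grip_width: 0.0009
```

servo_tool --plan '[[0, [0.3, 0, 0], [0, 0, 0]], [0, [0.3, 0, 0], [0, 0, 0]], [0, [0.3, 0, 0], [0, 0, 0]], [0, [0.3, 0, 0], [0, 0, 0]]]'

```text
time_s: 19.53
tool_pos: [0.5667, -0.2355, 0.07]
tool_rot: [179.8, -0.2, -172.0]
force: [-0.8, -1.0, -1.2]
grip_width: 0.0005
```

Run:
```python
from h import *
o=env.get_obs();print(o["force"],cl(o["tool_pos"]),o["time_s"])
s=cam("scene"); g=s["image"]
b=cv2.resize(g[100:225,160:300],(672,600),interpolation=cv2.INTER_CUBIC); cv2.imwrite("pics/s5.png",b); a=cv2.imread("pics/s2.png")
d=np.abs(a.astype(int)-b).mean(2)
for n,(x0,x1,y0,y1) in dict(pad=(490,555,350,410),arm=(390,500,310,360),knee=(300,380,270,320),noise=(450,540,480,560),hingetop=(455,515,400,460),fixedarm=(330,440,380,480)).items(): print(n,d[y0:y1,x0:x1].mean().round(2),d[y0:y1,x0:x1].max())
```

```text
[-0.8489544  -0.95303922 -1.19490999] [[ -42.53656724 -188.56980884]] 19.5333
pad 22.63 78.0
arm 8.59 46.333333333333336
knee 15.62 65.33333333333333
noise 2.07 9.333333333333334
hingetop 4.34 58.0
fixedarm 3.72 58.0
```

The clamp popped open and the jaw moved away. I'll withdraw gently with the lever following.

servo_tool --plan '[[0, [0.4, 0, 0.02], [0, 0, 0]], [0, [0.4, 0, 0.02], [0, 0, 0]], [0, [0.4, 0, 0.02], [0, 0, 0]], [0, [0.4, 0, 0], [0, 0, 0]], [0, [0.4, 0, 0], [0, 0, 0]], [0, [0.5, 0, 0], [0, 0, 0]], [0, [0.5, 0, 0], [0, 0, 0]], [0, [0.7, 0, 0], [0, 0, 0]], [0, [1, 0, 0], [0, 0, 0]], [0, [1, 0, 0], [0, 0, 0]], [0, [0.5, 0, 0], [0, 0, 0]], [0, [0, 0, 0], [0, 0, 0]], [0, [0, 0, 0], [0, 0, 0]]]'

```text
time_s: 20.67
tool_pos: [0.4988, -0.2432, 0.0702]
tool_rot: [179.6, 0.0, -172.1]
force: [1.0, 0.0, -0.3]
grip_width: 0.0007
```

Run:
```python
from h import *
o=env.get_obs();print(o["force"],cl(o["tool_pos"]),o["tool_pos"],o["time_s"])
```

```text
[ 1.02197849  0.01178049 -0.25604596] [[-110.82986221 -186.33104595]] [ 0.49883747 -0.24324043  0.0701558 ] 20.6667
```

Clear of the lever. I'll rise straight up and away, then check with a final picture.

servo_tool --plan '[[0, [0, 0, -2], [0, 0, 0]], [0, [0, 0, -3], [0, 0, 0]], [0, [0, 0, -3], [0, 0, 0]], [0, [0, -2, -3], [0, 0, 0]], [0, [0, -2, -3], [0, 0, 0]], [0, [0, -2, 0], [0, 0, 0]], [0, [0, 0, 0], [0, 0, 0]], [0, [0, 0, 0], [0, 0, 0]], [0, [0, 0, 0], [0, 0, 0]], [0, [0, 0, 0], [0, 0, 0]]]'

```text
time_s: 21.5
tool_pos: [0.5095, -0.3027, 0.2155]
tool_rot: [179.7, 0.0, -171.7]
force: [-0.3, -1.2, 0.4]
grip_width: 0.0004
```

Run:
```python
from h import *
o=env.get_obs();print(o["force"],o["tool_pos"],o["time_s"])
s=cam("scene"); cv2.imwrite("pics/s6.png",cv2.resize(s["image"][100:225,160:300],(672,600),interpolation=cv2.INTER_CUBIC))
a=cv2.imread("pics/scene0.png"); d=np.abs(a.astype(int)-s["image"]).mean(2)
for n,(x0,x1,y0,y1) in dict(movhandle=(190,215,125,165),movpad=(240,280,160,180),pliers=(200,230,235,290),file=(235,295,115,150),spare=(345,368,228,252),noise=(20,80,250,300)).items(): print(n,d[y0:y1,x0:x1].mean().round(2))
```

```text
[-0.34631802 -1.23429664  0.37977212] [ 0.50951391 -0.30274164  0.21550491] 21.5
movhandle 2.0
movpad 32.55
pliers 36.15
file 4.18
spare 2.1
noise 2.48
```

View pics/s6.png

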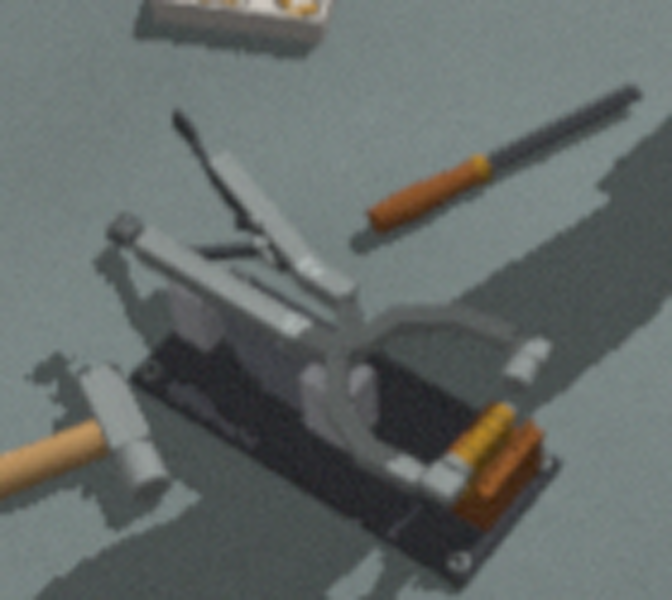

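The clamp is open and the moving handle is back at its starting place. The hinge stands in the nest and the arm is clear. One numeric check of the pin from above before handing in.

servo_tool --plan '[[0, [-1.8, 3.4, 0], [0, 0, 0]], [0, [-1.8, 3.4, 0], [0, 0, 0]], [0, [-1.8, 3.4, 0], [0, 0, 0]], [0, [-1.8, 3.4, 0], [0, 0, 0]], [0, [-1.8, 3.4, 0], [0, 0, 0]], [0, [-1.8, 3.4, 0], [0, 0, 0]], [0, [-1.8, 3.4, 0], [0, 0, 0]], [0, [-1.8, 3.4, 0], [0, 0, 0]], [0, [-1.8, 3.4, 0], [0, 0, 0]], [0, [-1.8, 3.0, 0], [0, 0, 0]], [0, [0, 0, 0], [0, 0, 0]], [0, [0, 0, 0], [0, 0, 0]], [0, [0, 0, 0], [0, 0, 0]]]'

```text
time_s: 22.63
tool_pos: [0.634, 0.0855, 0.2045]
tool_rot: [179.1, -1.1, -171.1]
force: [-0.3, 0.8, 0.1]
grip_width: 0.0005
```

Run:
```python
from h import *
o=env.get_obs();print(o["force"],o["tool_pos"],o["time_s"])
c=cam("wrist"); cv2.imwrite("pics/w8.png",c["image"])
def prof(c):
    xs=np.arange(-40,32,2.); out=[]
    for y in (93.5,95):
        u=px(c,[[*wd(x,y),.075] for x in xs]).round().astype(int)
        out.append([(int(x),)+tuple(c["image"][v,w].tolist()) for x,(w,v) in zip(xs,u)])
    return out[0]
b=np.load("w6.npy",allow_pickle=True).item()
for n,q in(("before",b),("after",c)): print(n,prof(q))
hsv=cv2.cvtColor(c["image"],cv2.COLOR_BGR2HSV); m=cv2.inRange(hsv,(15,150,60),(35,255,255)); n,l,st,ce=cv2.connectedComponentsWithStats(m)
for i in range(1,n):
    if st[i,4]>150:
        ys,xs=np.nonzero(l==i); P=cl(pt(c,np.c_[xs,ys],.072)); print(st[i].tolist(),P.min(0).round(1),P.max(0).round(1))
```

```text
[-0.30902553  0.81265192  0.10941092] [0.6339999  0.08553582 0.20453781] 22.6333
before [(-40, 124, 126, 123), (-38, 117, 120, 118), (-36, 97, 101, 97), (-34, 84, 80, 76), (-32, 84, 78, 75), (-30, 88, 84, 81), (-28, 160, 164, 157), (-26, 133, 134, 129), (-24, 151, 153, 149), (-22, 155, 155, 146), (-20, 54, 141, 178), (-18, 59, 141, 173), (-16, 59, 142, 173), (-14, 57, 138, 171), (-12, 63, 107, 127), (-10, 63, 144, 178), (-8, 61, 139, 172), (-6, 66, 140, 175), (-4, 64, 141, 173), (-2, 64, 145, 178), (0, 60, 138, 171), (2, 56, 137, 171), (4, 54, 137, 170), (6, 71, 117, 142), (8, 62, 143, 174), (10, 63, 138, 172), (12, 58, 136, 170), (14, 70, 117, 142), (16, 64, 143, 177), (18, 57, 138, 171), (20, 63, 137, 170), (22, 55, 136, 169), (24, 78, 78, 80), (26, 99, 100, 95), (28, 155, 158, 153), (30, 149, 149, 146)]
after [(-40, 115, 119, 114), (-38, 115, 116, 110), (-36, 99, 104, 97), (-34, 76, 72, 67), (-32, 79, 73, 72), (-30, 84, 78, 76), (-28, 76, 77, 89), (-26, 48, 88, 133), (-24, 46, 85, 129), (-22, 48, 86, 131), (-20, 137, 141, 139), (-18, 132, 143, 148), (-16, 61, 139, 172), (-14, 60, 139, 170), (-12, 61, 139, 174), (-10, 57, 135, 167), (-8, 74, 114, 136), (-6, 58, 137, 171), (-4, 64, 141, 174), (-2, 54, 136, 170), (0, 69, 110, 133), (2, 57, 137, 169), (4, 60, 137, 173), (6, 58, 139, 171), (8, 62, 119, 147), (10, 62, 130, 158), (12, 66, 140, 171), (14, 53, 135, 169), (16, 59, 137, 170), (18, 68, 110, 134), (20, 58, 138, 171), (22, 56, 136, 169), (24, 61, 139, 172), (26, 55, 123, 153), (28, 144, 143, 137), (30, 146, 147, 142)]
[455, 71, 36, 44, 932] [-50.6 321.1] [ -9.  350.2]
[222, 102, 21, 46, 580] [-18.1  83.8] [ 26.1 104.1]
[240, 232, 6, 50, 169] [118.8 101. ] [178.9 106.9]
[64, 291, 324, 15, 3386] [ 191.9 -106.3] [211.3 276.2]
```

```bash
python3 -c "
from cell import env
print(env.get_obs()['force'], env.sign_off())"
```

```text
the job is handed in; nothing more can be done
[-0.42628864  0.43371466 -0.46207472] None
```

The hinge's pin is pressed home and the hinge stands in the nest. The clamp is open again and the job is handed in, at about 22.7 s of the 72 s.

- **What I did:** I took the hinge with its pin head out from the rack and set it in the nest with the head towards the moving pad. I squeezed the handle with shut fingers. The wrist force peaked at about 14 to 15 N, dropped, and then hit the hard stop. The clamp stayed locked with my hand off it. I pushed the release lever in, at up to about 12 N, until the clamp popped, then followed it back out and moved clear.
- **What the last checks showed:**
  - The silver part of the pin seen in front of the knuckle went from about 8 mm to about 3 mm, so the pin is home.
  - The hinge is about 4 mm along the slot from the nest point, with its tail close to or touching the fixed pad, and about 1 mm across.
  - The moving handle's place in the scene picture matches the start, the spare is unmoved, and the arm touches nothing.
- **What was uncertain:**
  - I saw that the clamp was locked and later open, but did not measure the handle position or lever angle directly.
  - The scene picture at the pliers and, slightly, at the file differs from the start. I take this to be the arm's shadow, as nothing went near the pliers, but I did not measure it.

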